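# Jack up the drawing board and hold it

## Task

Raise the hinged drawing board on the jewellery desk so that the white folder underneath can be pulled out: set the small lever jack flat on the desk with its saddle centred under the marked lift point, the steel tab with the raised ring at the board's front edge (not the plain tab). Pump the handle twice: one full stroke down, let it come all the way back up, then press it fully down again and finish while still holding the handle down, the board raised on the jack alone. Do not lift the board by hand, do not tip the jack over, and leave the other things on the desk where they are.

Things in the scene. Friction and masses are not known exactly. Their poses are not given: they have to be found in the camera images.
- jack: The loose lever jack, 0.8 kg, 245 x 70 mm. Origin on its underside; x points to the saddle end, z up. Base plate 10 mm thick, x -150 to +95 mm. On it a grey pump block (x -35 to +25, 36 wide in y, z 10 to 55 mm) and, at x +65, the round saddle. Handle pivot at x -25, z 52 mm; the handle leans up towards -x over the plate, its pad at x -140 to -112.
- jack_grip (a point): Where to grasp the jack: middle of the pump block's flat sides, 37 mm above the jack's underside (jack x = y = 0). Squeeze across jack y: 36 mm wide. Axes as the jack's. It is close to the centre of mass.
- jack_saddle (a point): Centre of the top face of the jack's saddle, a flat steel disc of 32 mm diameter; with the handle up it is 50 mm above the jack's underside, at jack x = +65 mm, y = 0. It rises straight up by 75 mm per rad of handle (45 mm in all).
- jack_press (a point): Centre of the upper face of the handle's rubber press pad (34 x 40 x 12 mm), 115 mm from the pivot along the handle and 6 mm above its mid-line. Handle up: jack x -112, z 127 mm; fully down: jack x -139, z 65 mm. Press it down along its arc; 5 to 10 N with the board on the jack.
- jack_handle (a joint): Angle of the jack's handle, rad: 0 = fully up (handle 38 degrees above level), 0.6 = fully down, on its stop (3 degrees above level). A spring (and the load) brings it back up when it is let go.
- lift_pad (a point): Marked lift point: centre of the underside of a round 22 mm pad under the steel tab with a raised ring (30 mm) on top. Tab 44 wide; it ends 20 mm in front (-x of point), the board begins 35 mm behind (+x). Board down: pad 60 mm above the desk (10 mm over the low saddle), ring top 73 mm; x is level, towards the hinge. A plain tab lies 170 mm to -y: not to be used.
- board: The hinged drawing board, 380 (y) x 300 (x) x 16 mm plywood with paper sketches, 1.5 kg, on a fixed stand, top 76 mm above the desk when down. Origin at the lift pad, x towards the hinge, which is 340 mm behind the pad along the rear edge. The front rises about 35 mm (pad 95 mm above the desk) with the handle fully down, and falls back by its weight. The white folder (12 mm high) lies under it, beyond 50 mm to -y.
- stapler: Black stapler, 150 x 36 x 52 mm, bystander. Origin: centre of its underside.
- calculator: Wooden calculator, 150 x 85 x 22 mm, bystander. Origin: centre of its underside.
- keys: Bunch of keys on a grey felt pouch, 85 x 50 x 9 mm, bystander. Origin: on its underside.
- loupe: Black eye loupe, 34 mm diameter, 27 mm high, with a small steel tab, stands in front of the board to the +y side of the lift point; bystander. Origin: centre of its underside.
- bead_jar: Small jar of brass beads, 40 mm diameter, 48 mm high, stands in front of the board to the -y side of the lift point; bystander. Origin: centre of its underside.
- marker: White marker pen with blue cap, 120 x 14 x 14 mm, bystander. Origin: centre of its underside.
- bangle: Black bangle lying flat, 72 mm diameter, 8 mm high, bystander. Origin: centre of its underside.

How it is judged:
On the way, in this order (a step that is already met when the one before it is completed fails the run):
1. the jack stands flat on the desk, handle up, its saddle under the marked lift pad, and the gripper has let go of it (horizontal distance between jack_saddle and lift_pad below 0.013 m and angle between jack's own z axis and vertical below 0.08 rad and height (world z) of jack below 0.005 m and value of joint jack_handle below 0.1 rad and height (world z) of lift_pad below 0.067 m and contact force between the fingers and jack below 0.5 N), for 0.2 s.
2. first full stroke: handle down, board raised by the jack (value of joint jack_handle above 0.5 rad and height (world z) of lift_pad above 0.085 m and horizontal distance between jack_saddle and lift_pad below 0.013 m), for 0.1 s.
3. the handle has come back up and the board is down again (value of joint jack_handle below 0.12 rad and height (world z) of lift_pad below 0.067 m and horizontal distance between jack_saddle and lift_pad below 0.013 m), for 0.1 s.
At the end, for the whole second after the job is handed in: Fingers hold the handle down (past 0.5 of 0.6 rad, over 1.5 N, still); the lift pad is over 85 mm above the desk, resting on the saddle with over 2 N, untouched by the arm; saddle centre within 13 mm of the pad centre in plan; jack flat on the desk (tilt under 0.08 rad) (all of step 2 and angle between jack's own z axis and vertical below 0.08 rad and height (world z) of jack below 0.005 m and contact force between the fingers and jack_handle above 1.5 N and contact force between jack_ram and board above 2 N and contact force between the arm and board below 0.3 N and velocity of joint jack_handle below 0.1 rad/s and linear speed of jack below 0.02 m/s); the arm keeps its last pose, push and grip.
It fails at once if another thing on the desk is pushed away (more than 30 mm) (distance of any of stapler, calculator, keys, loupe, bead_jar, marker, bangle from where it was at the start of the episode above 0.03 m).
It fails at once if the board is lifted or pushed by the robot itself (contact force between the arm and board above 8 N).
It fails at once if the jack is tipped over (angle between jack's own z axis and vertical above 0.6 rad).
It also fails if it takes over 67 s, if anything falls off the work surface, if the arm or the gripper's body presses on something with over 40 N, if the wrist force passes 120 N, or if a joint passes its speed limit or range.

## Robot

A 6-joint arm with a two-finger parallel gripper is mounted at the origin on the work surface. World frame = base frame: x ahead of the robot, y to its left, z up, the work surface at z = 0. Lengths are in m, angles in rad, forces in N, time in s.
With the tool pointing down it reaches from about 0.35 to 0.85 m from the base axis. Payload 8.1 kg.
Tool frame: the origin (TCP) lies midway between the tips of the shut fingers; the grasp point (between the pads) lies 19 mm behind it; z points along the fingers, y is the direction in which the jaws open and shut (so a half turn about z gives the same grasp; the last joint's range is limited). The gripper opens to 93 mm and grips with 3 to 60 N. Pads are 15 mm wide; open, the fingers measure 128 mm over their backs; the gripper's body (75 mm by 188 mm) begins 65 mm behind the grasp point.
Start: joints at [-1.238, 0.13, 1.488, -0, 1.523, -0.085], TCP at [0.243, -0.548, 0.219] pointing down, gripper open.
Joint ranges: [-2.96, 2.96], [-0.89, 2.26], [0.02, 2.5], [-1.34, 4.48], [0, 2.73], [-2.66, 2.66]. Speed limits (rad/s): [2.39, 2.39, 2.79, 3.14, 3.14, 3.14].

## Interface

Orientations are given as a rotation vector (axis times angle).
In Python, from plant import robot gives the robot as it stands.
- The arm moves only by the tool arm_command, never from a script. Its argument "deltas" is a list that holds one entry, the list of rows, each a list of 6 numbers: the shift along the tool's x, y, z in m, then the turn, a rotation vector about the tool's x, y, z in rad. In form: [[[dx, dy, dz, rx, ry, rz], ...]]. A call has exactly 8 rows; each row is the pose to reach, as a shift and turn from the pose commanded when the call began, along the tool's axes at that moment; what a row does not reach only later rows make up. A row lasts 1/12 s, in which the tool goes at most 41.7 mm and 7.16 degrees, less where a joint would pass 70% of its speed; a pose out of reach is approached as far as the arm can. A call with a gripper value outside its range is refused whole. "fingers" is the closure, from -1 (fully open) to 1 (shut), set as the call begins (left out, the last holds). The fingers move at their own pace and stop on an object; "squeeze" is the grip in N (left out, the last holds). Time passes only in rows, so rows that repeat a pose let the fingers close, or fill a call up. It gives the time, the measured TCP pose, the force and the opening at its end, in the units of the state.
- robot.read_state(): the state, without advancing time (a new reading comes with each control period).
- robot.read_camera(name): name is "scene" or "side" or "wrist"; returns (picture, depth): 384x512x3 uint8, blue, green, red; 384x512 float32, m along the optical axis (not along the pixel's ray), 0 where there is no reading.
- robot.calibration(name): a dict with "K" (3x3 intrinsics, pixels), "R" (3x3) and "t" (3): a world point X has camera coordinates R X + t; the wrist camera has in their place "tool_from_camera" (4x4, takes a point from camera to tool coordinates, whose origin is the TCP and whose axes are the flange's). Camera axes: x right, y down, z forward; pixel columns grow to the right and rows downward; lengths in m; the calibration is good to about 2 mm. A picture is of the moment at which its call begins: read the wrist's pose just before it. calibration takes no time and is no camera call.
- robot.close_job(): hands the job in, once; it reports no verdict.
Trained networks look in the newest picture that a camera, given by its name, has taken for a name from the list of things; names that differ only in an ending like _2 or _b are one class to them, and where a whole thing is asked for, a point or a joint stands for the part that bears it (a point fixed in the world has none). Each returns a list of dicts, best first, with "p" (0 to 1); they miss things now and then, are a little off and sometimes report something else, mostly with a low value. They report only what shows in the picture. A call takes as long as a camera call.
- robot.silhouettes(camera, target): "mask" (384x512 bool, what is visible of it) and "box" ([left, top, width, height] in pixels, round what is visible of it).
The state is a dict: "t": time; "q": joint angles; "dq": joint speeds; "joint_torque": joint torques, N m; "tool_pos": TCP position; "orientation": TCP orientation; "force": force on the tool from outside, world axes, zero at the start; "wrist_torque": the same for the moment, N m; "opening": finger opening in m.
Only numpy, scipy, OpenCV 4.12 (cv2) and the standard library are available. Lean on these libraries where they do the work, as an engineer would, in place of code of your own. Each camera call takes 0.05 s, during which the arm holds its last target. There are 200 camera calls.

## Working session

There is one attempt and no reset: what is moved stays moved. The work goes in short steps, Python scripts to look and compute and a tool call to move; the robot and the scene stay as the last step left them, time stands still between calls to the robot, and variables do not carry over. Pictures are saved under pics/ and viewed, about 8 in all and at most 12, crops included, and the job is handed in when it is done.

Besides the shell and the picture viewer there is one more tool, called after ">>>" as a command line: name --argument value ..., lists and objects as JSON in quotes. arm_command: Moves the arm, as the interface text tells. Its arguments: {"type":"object","properties":{"deltas":{"type":"array","items":{"type":"array","items":{"type":"array","items":{"type":"number"}}}},"fingers":{"type":"number"},"squeeze":{"type":"number"}},"required":["deltas"]}

```bash
ls; mkdir -p pics
cat > h.py <<'E'
import numpy as np, cv2
from scipy.spatial.transform import Rotation as Ro
from plant import robot
def cam(name):
    c=robot.calibration(name); K=np.array(c["K"])
    if "R" in c: 
        R=np.array(c["R"]).T; t=-R@np.array(c["t"])
    else:
        s=robot.read_state(); T=np.array(c["tool_from_camera"]); W=np.eye(4)
        W[:3,:3]=Ro.from_rotvec(s["orientation"]).as_matrix(); W[:3,3]=s["tool_pos"]
        W=W@T; R=W[:3,:3]; t=W[:3,3]
    return K,R,t
def shot(name,fn=None):
    K,R,t=cam(name); im,d=robot.read_camera(name)
    if fn: cv2.imwrite("pics/"+fn,im)
    v,u=np.indices(d.shape); P=np.stack([(u-K[0,2])/K[0,0]*d,(v-K[1,2])/K[1,1]*d,d],-1)@R.T+t
    P[d==0]=np.nan
    return im,d,P
def proj(name,X):
    K,R,t=cam(name); c=(np.atleast_2d(X)-t)@R; p=c@K.T; return p[:,:2]/p[:,2:]
E
python3 - <<'E'
from h import *
a,_,P=shot("scene"); b,_,Q=shot("side")
cv2.imwrite("pics/a.png",np.vstack([a,b])[:, :])
print(robot.read_state())
for n,PP in(("scene",P),("side",Q)):
  for t in "jack jack_saddle jack_press lift_pad board stapler calculator keys loupe bead_jar marker bangle".split():
    for r in robot.silhouettes(n,t)[:1]:
        m=r["mask"]; p=PP[m]; print(n,t,round(r["p"],2),r["box"],np.round(np.nanmedian(p,0),3),np.round(np.nanpercentile(p,[3,97],axis=0),3).tolist())
E
```

```text
pics
{'t': 0.1, 'q': array([-1.23839324e+00,  1.31072692e-01,  1.48916360e+00, -3.04582412e-05,
        1.52299985e+00, -8.53685213e-02]), 'dq': array([-0.0006767 , -0.00129737, -0.00418012, -0.00015404,  0.00010111,
        0.00180719]), 'joint_torque': array([ 9.23515800e-04, -5.61339927e+01, -4.93096197e+01,  7.70644471e-02,
        2.90677190e-02, -5.11553628e-05]), 'tool_pos': array([ 0.24329467, -0.54790046,  0.2177038 ]), 'orientation': array([-3.07171016e+00, -6.51137065e-01,  3.65294498e-04]), 'force': array([0.10067342, 0.00275764, 0.41170863]), 'wrist_torque': array([-0.033095  , -0.00631626, -0.04641481]), 'opening': 0.09294943459973076}
scene jack 0.66 [308.8, 165.9, 32.0, 75.7] [0.449 0.281 0.015] [[0.321, 0.25, 0.004], [0.557, 0.315, 0.131]]
scene jack_press 0.79 [328.7, 163.5, 11.1, 41.6] [0.367 0.284 0.115] [[0.286, 0.268, 0.005], [0.435, 0.302, 0.139]]
scene lift_pad 0.79 [146.6, 217.4, 145.2, 122.7] [0.841 0.002 0.078] [[0.679, -0.18, 0.07], [0.976, 0.175, 0.084]]
scene board 0.81 [147.2, 220.4, 145.5, 117.7] [0.841 0.002 0.077] [[0.671, -0.181, 0.069], [0.977, 0.1
[... 1245 characters left out ...]
[0.966, 0.183, 0.082]]
side stapler 0.89 [277.3, 147.3, 36.4, 29.3] [ 0.454 -0.24   0.03 ] [[0.394, -0.269, 0.002], [0.528, -0.218, 0.05]]
side calculator 0.66 [323.8, 117.4, 39.6, 23.2] [ 0.349 -0.523  0.019] [[0.28, -0.575, 0.007], [0.419, -0.485, 0.023]]
side keys 0.89 [194.2, 366.5, 36.6, 15.6] [0.385 0.496 0.006] [[0.357, 0.479, 0.003], [0.409, 0.516, 0.01]]
side loupe 0.66 [186.3, 215.8, 20.4, 13.4] [0.626 0.146 0.024] [[0.612, 0.124, 0.002], [0.655, 0.157, 0.029]]
side bead_jar 0.68 [237.9, 163.0, 8.5, 17.3] [ 0.597 -0.097  0.039] [[0.584, -0.121, 0.01], [0.615, -0.089, 0.05]]
side marker 0.84 [130.1, 286.5, 40.4, 30.8] [0.606 0.408 0.013] [[0.546, 0.391, -0.0], [0.662, 0.421, 0.018]]
```

View pics/a.png

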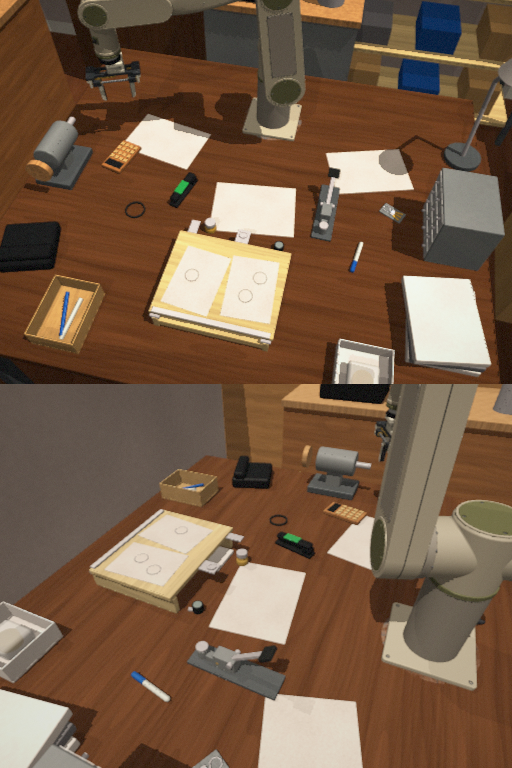

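Run:
```python
from h import *
# board frame from the side/scene cameras; orthographic map of tall stuff near front edge
for n in("scene","side"):
    im,d,P=shot(n)
    X=P.reshape(-1,3); C=im.reshape(-1,3)
    b=X[(X[:,0]>.69)&(X[:,0]<.95)&(abs(X[:,1])<.3)&(X[:,2]>.065)&(X[:,2]<.09)]
    r=cv2.minAreaRect(b[:,:2].astype(np.float32)); print(n,"board",r,np.median(b[:,2]))
    t=X[(X[:,0]>.58)&(X[:,0]<.67)&(abs(X[:,1])<.25)&(X[:,2]>.06)&(X[:,2]<.09)]
    for y in np.arange(-.2,.2,.01):
        s=t[(t[:,1]>=y)&(t[:,1]<y+.01)]
        if len(s): print(round(y,2),len(s),np.round(s.min(0),3),np.round(s.max(0),3))
```

```text
scene board ((0.8200594782829285, -0.0033118724822998047), (0.3856395483016968, 0.25999853014945984), 89.97332763671875) 0.07752039848543724
-0.17 15 [ 0.626 -0.165  0.067] [ 0.667 -0.16   0.075]
-0.16 37 [ 0.622 -0.16   0.064] [ 0.669 -0.15   0.075]
-0.15 34 [ 0.621 -0.15   0.063] [ 0.67  -0.14   0.077]
-0.14 23 [ 0.623 -0.14   0.062] [ 0.669 -0.134  0.08 ]
-0.01 4 [ 0.63  -0.002  0.065] [ 0.67  -0.001  0.071]
0.0 34 [0.625 0.    0.062] [0.668 0.01  0.078]
0.01 33 [0.632 0.01  0.064] [0.669 0.02  0.079]
0.02 38 [0.624 0.02  0.065] [0.67  0.03  0.082]
0.03 34 [0.627 0.03  0.063] [0.669 0.04  0.078]
0.04 11 [0.631 0.04  0.066] [0.669 0.043 0.075]
side board ((0.8200245499610901, -0.00454343855381012), (0.38632357120513916, 0.25981423258781433), 89.9928207397461) 0.07732193011140187
-0.17 17 [ 0.62  -0.168  0.066] [ 0.667 -0.16   0.071]
-0.16 26 [ 0.619 -0.16   0.065] [ 0.668 -0.15   0.072]
-0.15 26 [ 0.619 -0.15   0.066] [ 0.669 -0.141  0.071]
-0.14 27 [ 0.619 -0.14   0.063] [ 0.67  -0.133  0.071]
-0.01 11 [ 0.625 -0.004  0.067] [ 0.667 -0.     0.07 ]
0.0 25 [0.622 0.    0.066] [0.669 0.01  0.074]
0.01 35 [0.622 0.01  0.065] [0.67  0.02  0.076]
0.02 38 [0.622 0.02  0.066] [0.668 0.03  0.076]
0.03 49 [0.624 0.03  0.063] [0.67  0.04  0.075]
0.04 7 [0.627 0.04  0.066] [0.661 0.042 0.071]
```

Scene (top half): the ringed tab is at about (243,236), the plain tab at about (193,226), and the jack at about (325,205) with its saddle end towards the board. The side view agrees. The lift pad is near (0.643, 0.02) and the jack origin near (0.465, 0.28).

```bash
cat >> h.py <<'E'
def down(yaw,tilt=0): # tool x along world yaw, z down; tilt: tool leans back so z has -x component (about jack y)
    return Ro.from_euler('z',yaw)*Ro.from_euler('y',tilt)*Ro.from_matrix(np.diag([1.,-1,-1]))
def delta(pos,R):
    s=robot.read_state(); R0=Ro.from_rotvec(s["orientation"])
    print("at",np.round(s["tool_pos"],4),"d",np.round(R0.inv().apply(np.array(pos)-s["tool_pos"]),4),"r",np.round((R0.inv()*R).as_rotvec(),4))
E
python3 - <<'E'
from h import *
print(np.round(robot.calibration("wrist")["tool_from_camera"],3),robot.calibration("wrist")["K"])
delta([.40,-.25,.30],down(0)); 
print(down(0).inv().apply([.07,.45,.02]))
E
```

```text
[[-0.001 -0.958 -0.286  0.079]
 [ 1.    -0.001 -0.     0.   ]
 [-0.    -0.286  0.958 -0.165]
 [ 0.     0.     0.     1.   ]] [[324.66240973   0.         258.66945754]
 [  0.         324.66240973 192.05235227]
 [  0.           0.           1.        ]]
at [ 0.2435 -0.5484  0.2186] d [ 0.2641 -0.2092 -0.0814] r [-0.      0.      0.4178]
[ 0.07 -0.45 -0.02]
```

>>> arm_command --deltas '[[[0.033,-0.026,-0.01,0,0,0.052],[0.066,-0.052,-0.02,0,0,0.104],[0.099,-0.078,-0.03,0,0,0.157],[0.132,-0.104,-0.04,0,0,0.209],[0.165,-0.13,-0.05,0,0,0.261],[0.198,-0.157,-0.06,0,0,0.313],[0.231,-0.183,-0.07,0,0,0.366],[0.264,-0.209,-0.081,0,0,0.418]]]' --fingers -0.3

```text
t: 2.07
tool_pos: [0.3945, -0.2595, 0.297]
orientation: [3.141, -0.005, 0.001]
force: [0.7, -0.0, 0.2]
opening: 0.0606
```

>>> arm_command --deltas '[[[0.01,-0.035,0,0,0,0],[0.02,-0.07,0,0,0,0],[0.03,-0.105,0,0,0,0],[0.04,-0.14,0,0,0,0],[0.045,-0.18,0,0,0,0],[0.05,-0.22,0,0,0,0],[0.05,-0.26,0,0,0,0],[0.05,-0.28,0,0,0,0]]]'

```text
t: 2.73
tool_pos: [0.4438, 0.0223, 0.2966]
orientation: [-3.14, -0.003, -0.001]
force: [0.0, -1.6, -0.2]
opening: 0.0605
```

>>> arm_command --deltas '[[[0.03,0,0,0,0,0],[0.06,0,0,0,0,0],[0.09,0,0,0,0,0],[0.12,0,0,0,0,0],[0.15,0,0,0,0,0],[0.15,0,0,0,0,0],[0.15,0,0,0,0,0],[0.15,0,0,0,0,0]]]'

```text
t: 3.4
tool_pos: [0.5938, 0.0186, 0.2961]
orientation: [-3.142, 0.0, 0.001]
force: [0.8, 1.3, 0.3]
opening: 0.0607
```

Run:
```python
from h import *
im,d,P=shot("wrist","w1.png"); np.save("w1.npy",P)
m=(P[...,2]>.055)&(P[...,2]<.09)&(P[...,0]>.58)&(P[...,0]<.69)&(abs(P[...,1])<.22)
t=P[m]
for x in np.arange(.61,.685,.005):
    s=t[(t[:,0]>=x)&(t[:,0]<x+.005)&(t[:,1]>-.07)]
    if len(s): print(round(x,3),len(s),np.round([s[:,1].min(),s[:,1].max(),np.median(s[:,2]),s[:,2].max()],4))
r=t[(t[:,0]<.66)&(t[:,1]>-.07)&(t[:,2]>.0705)]; print("ring",len(r),r.mean(0),r.min(0),r.max(0))
print(robot.read_state()["tool_pos"])
for n in("loupe","bead_jar"):
    for q in robot.silhouettes("wrist",n)[:1]: print(n,q["p"],q["box"],np.nanmedian(P[q["mask"]],0))
```

```text
0.62 35 [-0.0027  0.0383  0.0676  0.0698]
0.625 147 [-0.0039  0.0394  0.0683  0.072 ]
0.63 148 [-0.0038  0.0394  0.0692  0.0735]
0.635 156 [-0.0037  0.0393  0.0703  0.0739]
0.64 177 [-0.0037  0.0391  0.0707  0.0743]
0.645 148 [-0.0036  0.0391  0.0706  0.0738]
0.65 166 [-0.0035  0.0391  0.0694  0.074 ]
0.655 167 [-0.0035  0.0389  0.0686  0.0753]
0.66 151 [-0.0046  0.0388  0.068   0.0701]
0.665 189 [-0.0044  0.0389  0.068   0.0701]
0.67 152 [-0.0044  0.0387  0.0681  0.0703]
0.675 308 [-0.0697  0.0494  0.0694  0.0766]
0.68 1006 [-0.0695  0.1854  0.075   0.0781]
0.685 938 [-0.0699  0.1861  0.0753  0.0775]
ring 431 [0.64420607 0.01760853 0.07196087] [0.62967234 0.00359525 0.07054714] [0.6585296  0.03191377 0.0753351 ]
[0.59365905 0.01857635 0.29683942]
loupe 0.63 [157.4, 106.5, 29.8, 38.0] [0.63260551 0.13826948 0.02523895]
bead_jar 0.74 [333.6, 132.1, 38.7, 31.4] [ 0.60546456 -0.10423137  0.04656536]
```

View pics/w1.png

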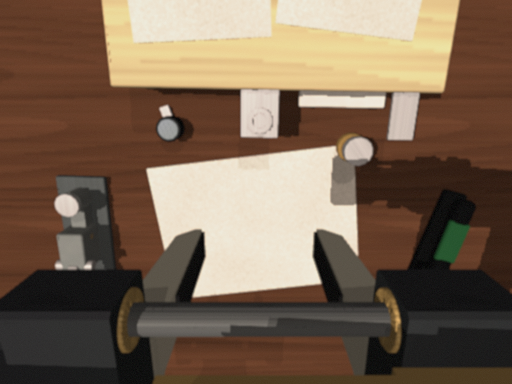

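The ringed tab is at (260,115) with its ring centre at world (0.644, 0.0177). The loupe is at (168,127), the jar at (355,150) and the jack at (85,220). Next I move over the jack.

>>> arm_command --deltas '[[[-0.02,-0.036,0,0,0,0],[-0.04,-0.072,0,0,0,0],[-0.06,-0.108,0,0,0,0],[-0.08,-0.144,0,0,0,0],[-0.1,-0.18,0,0,0,0],[-0.12,-0.216,0,0,0,0],[-0.124,-0.262,0,0,0,0],[-0.124,-0.262,0,0,0,0]]]'

```text
t: 4.22
tool_pos: [0.4675, 0.2859, 0.2976]
orientation: [-3.138, -0.007, -0.002]
force: [0.7, -0.3, -0.4]
opening: 0.0602
```

Run:
```python
from h import *
im,d,P=shot("wrist","w2.png"); 
X=P.reshape(-1,3); X=X[(X[:,0]>.3)&(X[:,0]<.6)&(X[:,1]>.2)&(X[:,1]<.36)]
pl=X[(X[:,2]>.006)&(X[:,2]<.014)]; print("plate",len(pl),cv2.minAreaRect(pl[:,:2].astype(np.float32)))
s=X[(X[:,2]>.044)&(X[:,2]<.06)&(X[:,0]>.50)&(X[:,0]<.56)]; print("saddle",len(s),s.mean(0),s.min(0),s.max(0),cv2.minEnclosingCircle(s[:,:2].astype(np.float32)))
b=X[(X[:,2]>.051)&(X[:,2]<.06)&(X[:,0]>.42)&(X[:,0]<.50)]; print("block",len(b),b.mean(0),b.min(0),b.max(0),cv2.minAreaRect(b[:,:2].astype(np.float32)))
print(robot.read_state()["tool_pos"])
for n in("jack","jack_press"):
    for q in robot.silhouettes("wrist",n)[:1]: print(n,q["p"],q["box"],np.nanmedian(P[q["mask"]],0))
```

```text
plate 5135 ((0.4382868707180023, 0.2799328863620758), (0.07005217671394348, 0.24464349448680878), 88.13761901855469)
saddle 523 [0.53073139 0.27689847 0.04910843] [0.51493528 0.26141259 0.04657547] [0.54611465 0.2924935  0.05163119] ((0.5305482745170593, 0.27678754925727844), 0.015854034572839737)
block 1311 [0.46124437 0.27929708 0.05410231] [0.43116501 0.25569304 0.05101053] [0.49055635 0.30421543 0.05999985] ((0.46097683906555176, 0.2803390622138977), (0.05940565466880798, 0.04849354922771454), 0.8854880928993225)
[0.46825793 0.2841631  0.29742584]
jack 0.91 [238.9, 84.5, 53.7, 200.3] [0.44404234 0.28072272 0.01013048]
jack_press 0.62 [243.4, 179.7, 36.9, 106.1] [0.36328764 0.28187987 0.11694371]
```

View pics/w2.png

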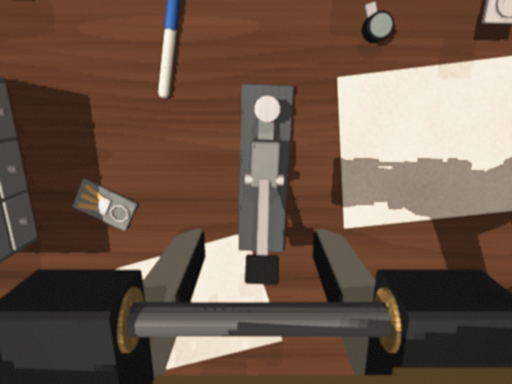

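Looking down: saddle at (267,108), block at (265,160), handle pad at (262,268). Jack origin is (0.4658, 0.279), yaw −0.0325, and the saddle measurement agrees.

Run:
```python
from h import *
delta([.4658,.279,.019],down(-.0325))
```

```text
at [0.4697 0.2807 0.2971] d [-0.0043  0.0017  0.2781] r [-0.0001 -0.0013  0.0341]
```

>>> arm_command --deltas '[[[-0.004,0.0015,0.03,0,0,0.033],[-0.004,0.0015,0.06,0,0,0.033],[-0.004,0.0015,0.09,0,0,0.033],[-0.004,0.0015,0.12,0,0,0.033],[-0.004,0.0015,0.15,0,0,0.033],[-0.004,0.0015,0.17,0,0,0.033],[-0.004,0.0015,0.18,0,0,0.033],[-0.004,0.0015,0.18,0,0,0.033]]]'

```text
t: 5.03
tool_pos: [0.465, 0.2768, 0.114]
orientation: [3.139, -0.055, -0.006]
force: [0.1, -0.7, 0.8]
opening: 0.0602
```

Run:
```python
from h import *
delta([.4658,.279,.019],down(-.0325))
```

```text
at [0.465  0.2768 0.114 ] d [ 0.001  -0.0025  0.0949] r [ 0.0023  0.0038 -0.0027]
```

>>> arm_command --deltas '[[[0.001,-0.002,0.02,0,0,0],[0.001,-0.002,0.04,0,0,0],[0.001,-0.002,0.06,0,0,0],[0.001,-0.002,0.08,0,0,0],[0.001,-0.002,0.09,0,0,0],[0.001,-0.002,0.095,0,0,0],[0.001,-0.002,0.095,0,0,0],[0.001,-0.002,0.095,0,0,0]]]'

```text
t: 5.7
tool_pos: [0.4684, 0.2813, 0.0229]
orientation: [-3.14, 0.053, -0.003]
force: [0.2, -1.2, 0.7]
opening: 0.0602
```

>>> arm_command --deltas '[[[0,0,0,0,0,0],[0,0,0,0,0,0],[0,0,0,0,0,0],[0,0,0,0,0,0],[0,0,0,0,0,0],[0,0,0,0,0,0],[0,0,0,0,0,0],[0,0,0,0,0,0]]]' --fingers 1 --squeeze 40

```text
t: 6.37
tool_pos: [0.4678, 0.2805, 0.0221]
orientation: [3.14, -0.052, 0.001]
force: [-1.2, -5.2, 5.4]
opening: 0.0362
```

Run:
```python
from h import *
s=robot.read_state(); print(s["t"],s["opening"],s["force"]); delta([.4658,.279,.06],down(0))
```

```text
6.3667 0.036158658034661124 [-1.2464576  -5.23831157  5.41726153]
at [0.4678 0.2805 0.0221] d [-0.0019  0.0016 -0.0379] r [ 0.001  -0.0008 -0.0329]
```

>>> arm_command --deltas '[[[0,0,-0.01,0,0,0],[0,0,-0.025,0,0,0],[0,0,-0.04,0,0,0],[0.005,0.02,-0.05,0,0,-0.01],[0.01,0.045,-0.05,0,0,-0.02],[0.015,0.075,-0.05,0,0,-0.033],[0.02,0.11,-0.05,0,0,-0.033],[0.025,0.14,-0.05,0,0,-0.033]]]'

```text
t: 7.03
tool_pos: [0.4864, 0.1388, 0.0709]
orientation: [3.141, 0.001, -0.003]
force: [0.5, -0.7, -7.7]
opening: 0.0358
```

Run:
```python
from h import *
s=robot.read_state(); print(s["t"],s["opening"],s["force"]); delta([.51,.0177,.05],down(0))
```

```text
7.0333 0.035812238255601446 [ 0.4521847  -0.68527831 -7.72739506]
at [0.4864 0.1388 0.0709] d [0.0235 0.1211 0.0209] r [0.0004 0.0019 0.0008]
```

>>> arm_command --deltas '[[[0.003,0.03,0,0,0,0],[0.006,0.06,0,0,0,0],[0.01,0.09,0,0,0,0],[0.015,0.11,0.005,0,0,0],[0.02,0.118,0.01,0,0,0],[0.024,0.121,0.015,0,0,0],[0.024,0.121,0.02,0,0,0],[0.024,0.121,0.02,0,0,0]]]'

```text
t: 7.7
tool_pos: [0.5102, 0.0203, 0.0496]
orientation: [-3.141, 0.0, 0.005]
force: [0.1, 0.8, -7.9]
opening: 0.0358
```

```bash
cat > j.py <<'E'
from h import *
def look(fn,x0,x1):
    im,d,P=shot("wrist",fn)
    X=P.reshape(-1,3); X=X[~np.isnan(X[:,0])]
    s=X[(X[:,0]>x0)&(X[:,0]<x1)&(abs(X[:,1]-.018)<.04)]
    return s
E
python3 - <<'E'
from j import *
s=robot.read_state(); print(s["t"],s["opening"],s["force"],s["tool_pos"])
X=look("w3.png",.45,.65)
t=X[(X[:,2]>.06)&(X[:,0]>.52)]; 
for x in np.arange(.53,.65,.01):
    q=X[(X[:,0]>=x)&(X[:,0]<x+.01)]
    if len(q): print(round(x,3),len(q),np.round(np.percentile(q[:,2],[5,50,95]),3),np.round(np.percentile(q[:,1],[3,97]),3))
E
```

```text
7.7 0.035757962421313544 [ 0.06926776  0.77267465 -7.9425521 ] [0.51018898 0.02032102 0.04957697]
0.53 18645 [0.037 0.156 0.16 ] [-0.019  0.055]
0.54 17260 [0.037 0.15  0.157] [-0.02   0.056]
0.55 1696 [0.035 0.037 0.076] [-0.013  0.053]
0.56 2363 [0.035 0.076 0.077] [-0.013  0.053]
0.57 2854 [0.036 0.076 0.077] [-0.012  0.052]
0.58 2899 [0.035 0.037 0.077] [-0.012  0.052]
0.59 2766 [0.035 0.036 0.037] [-0.013  0.053]
0.6 1724 [-0.002  0.     0.037] [-0.019  0.054]
0.61 2328 [-0.002 -0.001  0.   ] [-0.02   0.056]
0.62 3296 [-0.002 -0.     0.068] [-0.019  0.055]
0.63 2276 [-0.002 -0.001  0.   ] [-0.02   0.056]
0.64 163 [-0.002 -0.001  0.   ] [-0.022  0.057]
```

View pics/w3.png

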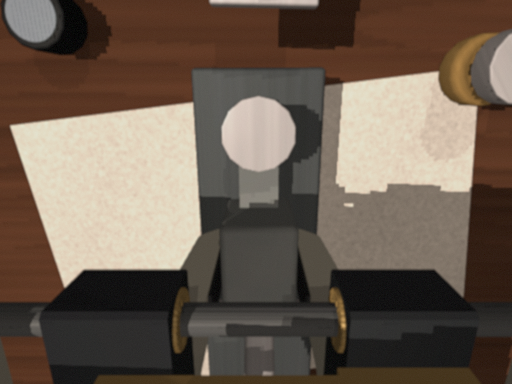

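The jack is held level, with the saddle at (258,133). The tab's front edge shows at the top, around (262,2).

Run:
```python
from j import *
X=look(None,.54,.62)
s=X[(X[:,2]>.07)&(X[:,2]<.082)&(X[:,0]>.553)]; c,r=cv2.minEnclosingCircle(s[:,:2].astype(np.float32)); print("saddle",c,r,np.median(s[:,2]))
p=X[(X[:,2]>.03)&(X[:,2]<.042)&(X[:,0]>.55)&(X[:,0]<.602)]
for sg in(3,97):
    e=[(x,np.percentile(p[(p[:,0]>=x)&(p[:,0]<x+.005)][:,1],sg)) for x in np.arange(.555,.595,.005)]; print(np.polyfit(*np.array(e).T,1)[0])
print(p[:,0].max())
st=robot.read_state(); print(st["tool_pos"],st["t"])
d=np.array([.6437-c[0],.0177-c[1],0]); print(d); delta(st["tool_pos"]+d,down(0))
```

```text
saddle (0.5732818841934204, 0.0203823484480381) 0.016201194375753403 0.0768178258125034
0.02608413733002189
-0.027744723191998766
0.6019994786693086
[0.5106666  0.02061379 0.05063809] 7.8
[ 0.07041812 -0.00268235  0.        ]
at [0.5107 0.0206 0.0506] d [ 0.0704  0.0028 -0.0001] r [-0.0006  0.002   0.0011]
```

>>> arm_command --deltas '[[[0,0.002,0.006,0,0,0],[0,0.003,0.012,0,0,0],[0,0.003,0.018,0,0,0],[0,0.003,0.022,0,0,0],[0.003,0.003,0.023,0,0,0],[0.006,0.003,0.023,0,0,0],[0.01,0.003,0.023,0,0,0],[0.01,0.003,0.023,0,0,0]]]'

```text
t: 8.47
tool_pos: [0.523, 0.0162, 0.029]
orientation: [3.142, -0.0, 0.003]
force: [0.7, 0.0, -8.2]
opening: 0.0356
```

Run:
```python
from j import *
st=robot.read_state(); print(st["tool_pos"],st["force"])
X=look(None,.54,.62)
s=X[(X[:,2]>.046)&(X[:,2]<.062)&(X[:,0]>.562)]; c,r=cv2.minEnclosingCircle(s[:,:2].astype(np.float32)); print("saddle",c,r,np.median(s[:,2]))
d=np.array([.6437-c[0],.0177-c[1],0]); delta(st["tool_pos"]+d,down(0))
```

```text
[0.52304718 0.01622687 0.02904532] [ 6.81157107e-01  4.76592287e-03 -8.16153637e+00]
saddle (0.5859917998313904, 0.016114452853798866) 0.0160817913711071 0.056057232574562604
at [0.5226 0.0162 0.029 ] d [ 0.0581 -0.0016 -0.    ] r [ 0.0001 -0.0013 -0.0002]
```

>>> arm_command --deltas '[[[0,-0.001,0.003,0,0,0],[0.01,-0.0015,0.003,0,0,0],[0.02,-0.0015,0.003,0,0,0],[0.03,-0.0015,0.003,0,0,0],[0.04,-0.0015,0.003,0,0,0],[0.05,-0.0015,0.003,0,0,0],[0.058,-0.0015,0.003,0,0,0],[0.058,-0.0015,0.003,0,0,0]]]'

```text
t: 9.18
tool_pos: [0.5811, 0.0178, 0.0257]
orientation: [3.142, -0.0, 0.002]
force: [-0.2, 0.1, -7.7]
opening: 0.0358
```

Run:
```python
from j import *
st=robot.read_state(); print(st["tool_pos"],st["force"])
delta([.5810,.0179,.0225],down(0))
```

```text
[0.58111803 0.01776797 0.02569378] [-0.18834775  0.09053635 -7.73686752]
at [0.5811 0.0178 0.0257] d [-0.0001 -0.0001  0.0032] r [ 0.     -0.0016 -0.0003]
```

>>> arm_command --deltas '[[[0,0,0.001,0,0,0],[0,0,0.002,0,0,0],[0,0,0.003,0,0,0],[0,0,0.0035,0,0,0],[0,0,0.0035,0,0,0],[0,0,0.0035,0,0,0],[0,0,0.0035,0,0,0],[0,0,0.0035,0,0,0]]]'

```text
t: 9.85
tool_pos: [0.5794, 0.0178, 0.0221]
orientation: [-3.142, 0.0, 0.0]
force: [-4.2, 0.4, 1.5]
opening: 0.0358
```

Run:
```python
from j import *
a,_,P=shot("scene"); b,_,Q=shot("side"); w,_,_=shot("wrist")
bb=proj("side",[.6437,.0177,.06])[0]; print(bb)
x,y=bb.astype(int); c=cv2.resize(b[y-55:y+65,x-80:x+80],None,fx=4,fy=4)
cv2.imwrite("pics/s4.png",c); print(robot.read_state()["tool_pos"],robot.read_state()["force"])
```

```text
[211.89289858 184.47818972]
[0.57951428 0.01781991 0.02215844] [-5.04572165  0.97428798  0.36644426]
```

View pics/s4.png

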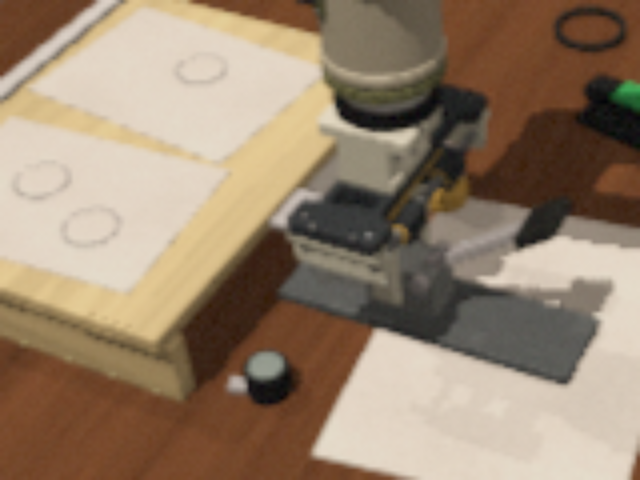

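The jack sits flat (plate at (440,320)), handle up towards the pad at (545,220), with the saddle end under the tab. I release it and rise.

>>> arm_command --deltas '[[[0,0,0,0,0,0],[0,0,0,0,0,0],[0,0,0,0,0,0],[0,0,0,0,0,0],[0,0,0,0,0,0],[0,0,0,0,0,0],[0,0,0,0,0,0],[0,0,0,0,0,0]]]' --fingers -0.3

```text
t: 10.67
tool_pos: [0.5796, 0.0178, 0.0219]
orientation: [-3.142, 0.0, -0.0]
force: [-0.2, 0.0, -0.4]
opening: 0.0608
```

>>> arm_command --deltas '[[[0,0,-0.015,0,0,0],[0,0,-0.03,0,0,0],[0,0,-0.06,0,0,0],[0,0,-0.09,0,0,0],[0,0,-0.12,0,0,0],[0,0,-0.15,0,0,0],[0,0,-0.17,0,0,0],[0,0,-0.17,0,0,0]]]'

```text
t: 11.33
tool_pos: [0.5826, 0.0177, 0.1983]
orientation: [3.141, -0.0, 0.014]
force: [0.6, -0.0, 1.0]
opening: 0.0606
```

Run:
```python
from h import *
im,d,P=shot("wrist","w5.png")
X=P.reshape(-1,3); X=X[(X[:,0]>.35)&(X[:,0]<.69)&(abs(X[:,1]-.018)<.06)]
pl=X[(X[:,2]>.005)&(X[:,2]<.016)]; print("plate",len(pl),cv2.minAreaRect(pl[:,:2].astype(np.float32)),pl.min(0),pl.max(0))
b=X[(X[:,2]>.047)&(X[:,2]<.06)&(X[:,0]<.61)]; print("block",len(b),b.mean(0),b.min(0),b.max(0))
r=X[(X[:,0]<.66)&(X[:,0]>.62)&(X[:,2]>.0705)&(X[:,2]<.077)]; print("ring",r.mean(0))
for x in np.arange(.58,.625,.005):
  e=pl[(pl[:,0]>=x)&(pl[:,0]<x+.005)]
  if len(e): print(round(x,3),np.percentile(e[:,1],[2,98]))
print(robot.read_state()["tool_pos"])
```

```text
plate 6288 ((0.5541831254959106, 0.005284599959850311), (0.2523490786552429, 0.0948234498500824), 0.06724000722169876) [ 0.427958   -0.04198016  0.00524563] [0.68040585 0.05281781 0.01577482]
block 2230 [0.57324915 0.01753987 0.05393662] [ 0.54320563 -0.00744957  0.04702209] [0.60262366 0.04243221 0.05996952]
ring [0.64431518 0.01777931 0.07188431]
0.58 [-0.01671887  0.05148776]
0.585 [-0.0165926   0.05255266]
0.59 [-0.0163955   0.05230059]
0.595 [-0.01634387  0.05213439]
0.6 [-0.01601326  0.05192377]
0.605 [-0.0154528   0.05132641]
0.61 [-0.0160561   0.05118428]
0.615 [-0.01699861  0.05156465]
0.62 [-0.01691522  0.05262328]
0.625 [-0.01670312  0.05248258]
[0.58156155 0.01771366 0.19534424]
```

View pics/w5.png

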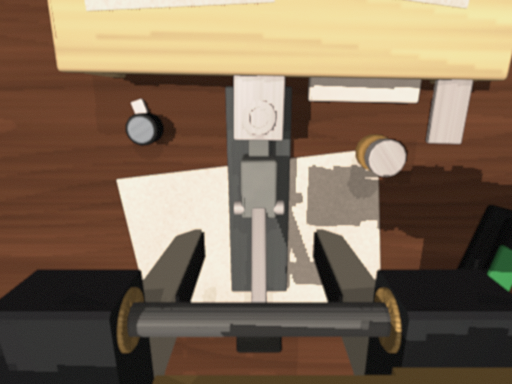

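Saddle now at about (0.643, 0.0177) against the pad at (0.644, 0.0178), so within about 1 mm. The jack is flat with the handle running down to (258,340). Next I go to the approach pose above the press pad, tilted along the pad's normal.

```bash
cat > press.py <<'E'
from h import *
def pp(q,off): # world TCP pose for handle angle q, off along pad normal
    a=.663-q; o=np.array([.578,.0177,0]); n=np.array([np.sin(a),0,np.cos(a)])
    return o+[-.025,0,.052]+.115*np.array([-np.cos(a),0,np.sin(a)])+(.006+off)*n, down(0,a)
def rows(lst):
    s=robot.read_state(); R0=Ro.from_rotvec(s["orientation"])
    print("at",np.round(s["tool_pos"],4),"F",np.round(s["force"],2),"open",s["opening"],"t",s["t"])
    for q,off in lst:
        p,R=pp(q,off); print(q,off,np.round(R0.inv().apply(p-s["tool_pos"]),4).tolist(),np.round((R0.inv()*R).as_rotvec(),3).tolist())
E
python3 -c "
from press import *
rows([(0,.03)])"
```

```text
at [0.5816 0.0177 0.1953] F [ 0.27  0.02 -0.02] open 0.06058529578403339 t 11.3833
0 0.03 [-0.0973, 0.0, 0.0436] [0.0, -0.669, -0.0]
```

>>> arm_command --deltas '[[[-0.02,0,0,0,-0.1,0],[-0.04,0,0,0,-0.2,0],[-0.06,0,0,0,-0.3,0],[-0.08,0,0.01,0,-0.4,0],[-0.09,0,0.02,0,-0.5,0],[-0.097,0,0.03,0,-0.6,0],[-0.097,0,0.04,0,-0.665,0],[-0.097,0,0.043,0,-0.665,0]]]' --fingers 1 --squeeze 30

```text
t: 12.05
tool_pos: [0.4794, 0.0178, 0.1421]
orientation: [-2.961, 0.0, 1.048]
force: [-0.2, -0.7, -1.6]
opening: 0.0119
```

>>> arm_command --deltas '[[[0,0,0,0,0,0],[0,0,0,0,0,0],[0,0,0,0,0,0],[0,0,0,0,0,0],[0,0,0,0,0,0],[0,0,0,0,0,0],[0,0,0,0,0,0],[0,0,0,0,0,0]]]'

```text
t: 12.72
tool_pos: [0.4827, 0.0178, 0.1494]
orientation: [-2.97, 0.0, 1.024]
force: [-0.8, 0.7, -0.7]
opening: 0.0002
```

```bash
python3 -c "
from press import *
im,d,P=shot('wrist','w6.png')
rows([(0,.012),(0,.006),(0,0),(.1,0),(.2,0),(.3,0),(.4,0),(.5,0),(.6,0),(.6,-.003)])
b,_,Q=shot('side')
q=robot.silhouettes('side','jack_press')[:1]
for r in q:
    p=Q[r['mask']]; p=p[p[:,2]>.1]; print(r['p'],p.mean(0),p.min(0),p.max(0))
"
```

```text
at [0.4826 0.0178 0.1492] F [-0.    0.25 -0.06] open 0.0010651823307504253 t 12.7667
0 0.012 [0.0003, 0.0001, 0.0153] [-0.0, 0.001, -0.0]
0 0.006 [0.0003, 0.0001, 0.0213] [-0.0, 0.001, -0.0]
0 0 [0.0003, 0.0001, 0.0273] [-0.0, 0.001, -0.0]
0.1 0 [0.0003, 0.0001, 0.0388] [-0.0, 0.101, -0.0]
0.2 0 [0.0014, 0.0001, 0.0503] [-0.0, 0.201, -0.0]
0.3 0 [0.0037, 0.0001, 0.0615] [-0.0, 0.301, -0.0]
0.4 0 [0.0071, 0.0001, 0.0725] [-0.0, 0.401, -0.0]
0.5 0 [0.0116, 0.0001, 0.0832] [-0.0, 0.501, -0.0]
0.6 0 [0.0171, 0.0001, 0.0933] [-0.0, 0.601, -0.0]
0.6 -0.003 [0.0188, 0.0001, 0.0957] [-0.0, 0.601, -0.0]<string>:8: RuntimeWarning: Mean of empty slice.
  ret = um.true_divide(
Traceback (most recent call last):
ValueError: zero-size array to reduction operation minimum which has no identity
```

View pics/w6.png

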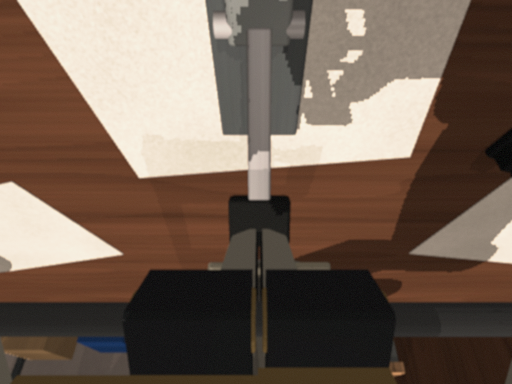

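The fingertips at (259,235) sit centred over the pad, which spans (230–290, 195+). First stroke.

>>> arm_command --deltas '[[[0,0,0.015,0,0,0],[0,0,0.022,0,0,0],[0,0,0.027,0,0,0],[0,0,0.033,0,0.05,0],[0,0,0.039,0,0.1,0],[0.0005,0,0.045,0,0.15,0],[0.0014,0,0.05,0,0.2,0],[0.0024,0,0.056,0,0.25,0]]]'

```text
t: 13.53
tool_pos: [0.4508, 0.0178, 0.1045]
orientation: [3.076, -0.0, -0.64]
force: [1.6, 0.5, 8.2]
opening: 0.0005
```

```bash
python3 -c "
from press import *
rows([(.3,0),(.4,0),(.5,0),(.6,0),(.6,-.003),(.6,-.005)])"
```

```text
at [0.4508 0.0178 0.1045] F [1.64 0.45 8.17] open 0.0005129220363072768 t 13.5333
0.3 0 [-0.0005, 0.0001, 0.0068] [0.0, 0.048, -0.0]
0.4 0 [0.0, 0.0001, 0.0183] [0.0, 0.148, -0.0]
0.5 0 [0.0017, 0.0001, 0.0297] [0.0, 0.248, -0.0]
0.6 0 [0.0045, 0.0001, 0.0409] [0.0, 0.348, -0.0]
0.6 -0.003 [0.0055, 0.0001, 0.0437] [0.0, 0.348, -0.0]
0.6 -0.005 [0.0062, 0.0001, 0.0456] [0.0, 0.348, -0.0]
```

>>> arm_command --deltas '[[[-0.0003,0,0.007,0,0.05,0],[-0.0002,0,0.0125,0,0.1,0],[0,0,0.018,0,0.148,0],[0.0008,0,0.024,0,0.198,0],[0.0017,0,0.03,0,0.248,0],[0.003,0,0.0355,0,0.298,0],[0.0047,0,0.041,0,0.348,0],[0.0055,0,0.0435,0,0.348,0]]]'

```text
t: 14.2
tool_pos: [0.4386, 0.0177, 0.0634]
orientation: [3.14, -0.0, -0.094]
force: [-6.8, 1.4, 29.0]
opening: 0.0006
```

```bash
cat > chk.py <<'E'
from press import *
rows([(.6,-.003),(.6,0),(.5,0),(.4,0),(.3,0),(.2,0),(.1,0),(0,0),(0,.005)])
for n in("scene","side"):
    im,d,P=shot(n,n+"_%d.png"%(robot.read_state()["t"]*100))
    X=P.reshape(-1,3); x=X[(X[:,0]>.60)&(X[:,0]<.672)&(abs(X[:,1]-.018)<.022)&(X[:,2]>.055)&(X[:,2]<.13)]
    if len(x): print(n,"tab",len(x),np.round(np.median(x,0),4),np.round(x.min(0),4))
    x=X[(X[:,0]>.70)&(X[:,0]<.72)&(abs(X[:,1])<.15)&(X[:,2]>.055)]; print("board front z",np.median(x[:,2]))
    x=X[(X[:,0]>.435)&(X[:,0]<.6)&(abs(X[:,1]-.018)<.05)&(X[:,2]>.006)&(X[:,2]<.014)]; print("plate",len(x),x.min(0),x.max(0))
E
python3 chk.py
```

```text
at [0.4386 0.0177 0.0634] F [-6.76  1.37 28.95] open 0.0006196568105169768 t 14.2
0.6 -0.003 [-0.0002, 0.0, 0.0011] [0.0, -0.003, -0.0]
0.6 0 [-0.0002, 0.0, -0.0019] [0.0, -0.003, -0.0]
0.5 0 [0.0011, 0.0, -0.0133] [0.0, -0.103, -0.0]
0.4 0 [0.0034, 0.0, -0.0246] [0.0, -0.203, -0.0]
0.3 0 [0.0069, 0.0, -0.0356] [0.0, -0.303, -0.0]
0.2 0 [0.0114, 0.0, -0.0461] [0.0, -0.403, -0.0]
0.1 0 [0.017, 0.0, -0.0562] [0.0, -0.503, -0.0]
0 0 [0.0235, 0.0, -0.0657] [0.0, -0.603, -0.0]
0 0.005 [0.0263, 0.0, -0.0698] [0.0, -0.603, -0.0]
scene tab 151 [0.6519 0.0192 0.108 ] [ 0.6249 -0.002   0.0974]
board front z 0.10678149977607343
plate 305 [ 0.43552106 -0.0300108   0.0060039 ] [0.59883965 0.06785102 0.01391488]
side tab 192 [0.6404 0.0238 0.1056] [ 0.6247 -0.003   0.0633]
board front z 0.10606427517115224
plate 655 [ 0.4352608  -0.01812305  0.00617054] [0.5992804  0.05605552 0.01393278]
```

The board is up: tab at about 0.106, board front raised about 30 mm. Now I let the handle back up along the arc.

>>> arm_command --deltas '[[[0,0,-0.005,0,-0.03,0],[0.0014,0,-0.015,0,-0.12,0],[0.0034,0,-0.025,0,-0.203,0],[0.007,0,-0.0356,0,-0.303,0],[0.0114,0,-0.046,0,-0.403,0],[0.017,0,-0.056,0,-0.503,0],[0.0235,0,-0.0657,0,-0.603,0],[0.03,0,-0.075,0,-0.603,0]]]'

```text
t: 14.97
tool_pos: [0.4706, 0.0178, 0.1289]
orientation: [-2.957, 0.0, 1.058]
force: [-0.1, 0.3, -2.5]
opening: 0.0006
```

>>> arm_command --deltas '[[[0,0,-0.005,0,0,0],[0,0,-0.005,0,0,0],[0,0,-0.005,0,0,0],[0,0,-0.005,0,0,0],[0,0,-0.005,0,0,0],[0,0,-0.005,0,0,0],[0,0,-0.005,0,0,0],[0,0,-0.005,0,0,0]]]'

```text
t: 15.63
tool_pos: [0.4753, 0.0178, 0.1384]
orientation: [-2.967, 0.0, 1.032]
force: [-0.6, 0.3, 0.1]
opening: 0.0003
```

```bash
cat chk.py | sed 's/^rows.*/rows([(0,.01),(0,.0),(.1,0),(.2,0),(.3,0),(.6,0)])/' > chk2.py
cat >> chk2.py <<'E'
im,d,P=shot("wrist","w7.png"); X=P.reshape(-1,3); X=X[(X[:,0]>.5)&(X[:,0]<.65)&(abs(X[:,1]-.018)<.06)]
b=X[(X[:,2]>.046)&(X[:,2]<.06)&(X[:,0]<.62)]; print("block",len(b),b.mean(0),b.min(0),b.max(0))
E
python3 chk2.py
```

```text
at [0.4753 0.0178 0.1384] F [-0.62  0.31  0.14] open 0.0002585213235720906 t 15.6333
0 0.01 [-0.0005, 0.0001, 0.0043] [-0.0, 0.006, -0.0]
0 0.0 [-0.0005, 0.0001, 0.0143] [-0.0, 0.006, -0.0]
0.1 0 [-0.0004, 0.0001, 0.0258] [-0.0, 0.106, -0.0]
0.2 0 [0.0008, 0.0001, 0.0373] [-0.0, 0.206, -0.0]
0.3 0 [0.0031, 0.0001, 0.0485] [-0.0, 0.306, -0.0]
0.6 0 [0.0166, 0.0002, 0.0802] [-0.0, 0.606, -0.0]
scene tab 157 [0.6498 0.0191 0.0705] [ 0.6002 -0.0024  0.0552]
board front z 0.07978643191941703
plate 306 [ 0.43556362 -0.03177809  0.00604562] [0.59990103 0.06767485 0.01395135]
side tab 154 [0.6446 0.0217 0.0703] [ 0.6214 -0.004   0.0635]
board front z 0.3858679422674494
plate 696 [ 0.43511752 -0.01835177  0.00605166] [0.59982829 0.05564201 0.01394785]
block 3867 [0.5562139  0.01753462 0.05412389] [ 0.54309474 -0.00765529  0.04613751] [0.56697415 0.04253585 0.05998212]
```

The jack has not moved, the board is down and the handle is free. Second stroke.

>>> arm_command --deltas '[[[0,0,0.008,0,0,0],[0,0,0.0145,0,0,0],[0,0,0.02,0,0.05,0],[0,0,0.026,0,0.105,0],[0,0,0.032,0,0.155,0],[0.001,0,0.0375,0,0.205,0],[0.002,0,0.043,0,0.255,0],[0.003,0,0.0485,0,0.305,0]]]'

```text
t: 16.45
tool_pos: [0.449, 0.0177, 0.0986]
orientation: [3.091, -0.0, -0.56]
force: [5.0, 1.1, 5.1]
opening: 0.0006
```

```bash
python3 -c "
from press import *
rows([(.4,0),(.5,0),(.55,0),(.6,0),(.6,-.003)])"
```

```text
at [0.449  0.0177 0.0986] F [4.98 1.1  5.1 ] open 0.0005897843951507469 t 16.45
0.4 0 [-0.0013, 0.0, 0.0121] [0.0, 0.096, -0.0]
0.5 0 [-0.0002, 0.0, 0.0236] [0.0, 0.196, -0.0]
0.55 0 [0.0008, 0.0, 0.0292] [0.0, 0.246, -0.0]
0.6 0 [0.002, 0.0, 0.0349] [0.0, 0.296, -0.0]
0.6 -0.003 [0.0029, 0.0, 0.0377] [0.0, 0.296, -0.0]
```

>>> arm_command --deltas '[[[-0.0005,0,0.006,0,0.05,0],[-0.001,0,0.012,0,0.096,0],[-0.0005,0,0.018,0,0.146,0],[0,0,0.0236,0,0.196,0],[0.0005,0,0.029,0,0.246,0],[0.0015,0,0.034,0,0.296,0],[0.0015,0,0.0355,0,0.296,0],[0.0015,0,0.036,0,0.296,0]]]'

```text
t: 17.12
tool_pos: [0.4376, 0.0178, 0.0652]
orientation: [3.14, -0.0, -0.1]
force: [2.7, 1.0, 8.8]
opening: 0.0009
```

```bash
python3 chk.py; python3 -c "
from h import *
im,d,P=shot('wrist','w8.png'); X=P.reshape(-1,3); X=X[(X[:,0]>.5)&(X[:,0]<.65)&(abs(X[:,1]-.018)<.06)]
b=X[(X[:,2]>.046)&(X[:,2]<.06)&(X[:,0]<.62)]; print('block',len(b),b.mean(0),b.min(0),b.max(0))
b,_,Q=shot('side'); c=cv2.resize(b[125:245,130:290],None,fx=4,fy=4); cv2.imwrite('pics/s8.png',c)
s=robot.read_state(); print(s['t'],s['force'],s['tool_pos'])"
```

```text
at [0.4376 0.0178 0.0652] F [2.71 0.98 8.8 ] open 0.0009317798380767415 t 17.1167
0.6 -0.003 [0.001, 0.0001, 0.0029] [0.0, 0.0, -0.0]
0.6 0 [0.001, 0.0001, -0.0001] [0.0, 0.0, -0.0]
0.5 0 [0.0022, 0.0001, -0.0116] [0.0, -0.1, -0.0]
0.4 0 [0.0045, 0.0001, -0.0228] [0.0, -0.2, -0.0]
0.3 0 [0.0079, 0.0001, -0.0338] [0.0, -0.3, -0.0]
0.2 0 [0.0124, 0.0001, -0.0444] [0.0, -0.4, -0.0]
0.1 0 [0.0179, 0.0001, -0.0545] [-0.0, -0.5, -0.0]
0 0 [0.0245, 0.0001, -0.064] [-0.0, -0.6, -0.0]
0 0.005 [0.0273, 0.0001, -0.0681] [-0.0, -0.6, -0.0]
scene tab 152 [0.6509 0.0199 0.1063] [ 0.6249 -0.0014  0.0948]
board front z 0.10602359582903409
plate 304 [ 0.43588502 -0.03067609  0.00600424] [0.59978053 0.06772527 0.01399019]
side tab 194 [0.6403 0.0246 0.1047] [ 0.6243 -0.0032  0.0607]
board front z 0.10551569440921016
plate 651 [ 0.43508198 -0.01796189  0.00617836] [0.59851016 0.05641452 0.01396652]
block 6456 [0.53975496 0.01729615 0.05551282] [ 0.5000717  -0.00764593  0.04683273] [0.5596097  0.04249351 0.05999978]
17.3167 [0.9836779  0.60178301 9.28420964] [0.43763221 0.01783466 0.06518933]
```

View pics/s8.png

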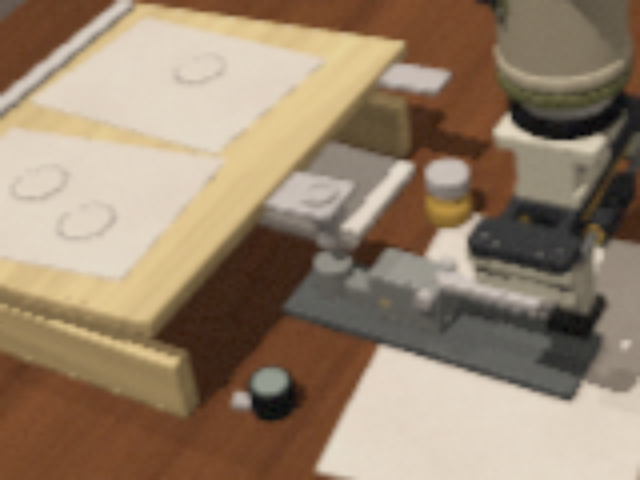

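The board is raised on the ram at (330,240), the jack is flat, and the jar and loupe have not moved. I press 1 mm more onto the stop, settle, then hand in.

>>> arm_command --deltas '[[[0,0,0.0005,0,0,0],[0,0,0.001,0,0,0],[0,0,0.001,0,0,0],[0,0,0.001,0,0,0],[0,0,0.001,0,0,0],[0,0,0.001,0,0,0],[0,0,0.001,0,0,0],[0,0,0.001,0,0,0]]]'

```text
t: 17.98
tool_pos: [0.4376, 0.0178, 0.0647]
orientation: [3.14, -0.0, -0.103]
force: [-0.4, 0.2, 14.7]
opening: 0.0007
```

```bash
python3 -c "
from h import *
s=robot.read_state(); print(s['t'],s['force'],s['tool_pos'],abs(s['dq']).max())
_,_,P=shot('side'); X=P.reshape(-1,3); x=X[(X[:,0]>.63)&(X[:,0]<.672)&(abs(X[:,1]-.018)<.022)&(X[:,2]>.09)]; print(np.median(x[:,2]))
if s['force'][2]>5 and np.median(x[:,2])>.1: print(robot.close_job())
print(robot.read_state()['t'],robot.read_state()['force'])"
```

```text
17.9833 [-0.44950885  0.23302695 14.74513102] [0.43763485 0.01784717 0.064673  ] 0.001554640063722881
0.10612871875284685
the job is handed in; nothing more can be done
None
the job is handed in; nothing more can be done
```

I placed the jack under the ringed tab and pumped it twice. I handed the job in with the handle still held fully down and the board raised on the jack alone; no verdict was reported.

- **Placement:** before pumping, the saddle was about 1 mm from the centre of the lift pad and the jack was flat. After the first stroke and the return, the jack had not moved. On the second stroke the saddle was covered, so I judged it only from the unmoved plate and a side picture.
- **First stroke and return:** the handle went fully down and the board rose. The force at the bottom peaked at about 29 N, well above the 5–10 N needed. The handle then came back up and the board dropped to its starting height.
- **At hand-in (18 s):** the fingers were pressing down with about 14.7 N and the arm was still. The tab's top was about 106 mm above the desk, which puts the pad at roughly 95 mm.
- **Other things:** the loupe and bead jar looked untouched in the last side picture. I did not measure the other objects again, but the arm went nowhere near them at low height.

One check failed: a side-camera reading of the board height while it was down came out wrong (0.386 m), because it read something else, probably the arm. The scene camera and the tab readings both showed the board down.

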